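Lay a row of setts in the test tray and pack its end

TASK

Make up the paving test panel: bring every granite sett into the narrow tray and lay them in one straight row starting hard against the blue head plate, each butted flush against the one before so that no gap is left (one sett is already in the tray but not home). Then pick up the scoop and tip all its stone chippings into the open end of the tray behind the row; any chipping that misses goes in as well. Finish with the empty scoop lying flat back on its green mat and the row still tight, and leave the mallet, brush and tin where they are.

Things in the scene. Friction and masses are not known exactly. Their poses are not given: they have to be found in the camera images.
- tray: Narrow aluminium paving test tray, fixed to the bench. Origin: centre of its underside; x along it towards the blue head plate, y across, z up. Inside 330 mm long (x -165 to +165), 72 wide (y -36 to +36); floor 4 mm thick; side and tail walls 4 mm thick, tops 28 mm above the bench; head plate 10 mm thick, 50 high, its foot and gussets reach to x = +208.
- tray_head (a point): Centre of the head plate's inner face, at floor level (tray x = +165 mm, z = 4 mm). The row of setts starts hard against this face.
- tray_tail (a point): Centre of the tail wall's inner face, at floor level (tray x = -165 mm, z = 4 mm).
- mat: Dark green rubber bench mat, 260 x 90 mm, 3 mm thick, fixed. Origin: centre of its underside; x along its length, z up. The scoop's place.
- scoop: Steel hand scoop, black handle, 0.25 kg. Origin: underside of the pan at its centre; x to the open nose, y across, z up. Pan 110 mm long (x -55 to +55), 56 wide, floor and walls 3 mm; back wall 40 high, sides 37 high, 22 over the front 44 mm; front open. Starts on the mat, nose roughly towards the robot, all the stones in the pan (floor friction 0.5 to 0.7).
- scoop_grip (a point): Centre of the handle (scoop x = -105, z = 30 mm): a flat-sided bar 100 mm long (scoop x -160 to -60), 22 mm wide, 26 mm high (z 17 to 43 mm). Same axes as the scoop.
- scoop_nose (a point): Middle of the open front edge of the pan, on its floor (scoop x = +55, z = 3 mm). Same axes as the scoop. The stones start to slide out when the nose is tipped down some 25 to 40 degrees.
- scoop_mid (a point): Middle of the whole scoop, on its underside (scoop x = -52.5 mm, z = 0).
- mallet: Rubber mallet lying at the back of the work area, 230 mm long; bystander. Origin: underside, mid length.
- tin: Small yellow-banded tin, 48 mm across, 50 mm high; bystander. Origin: centre of its underside.
- brush: Bench brush, 200 mm long, lying between tray and robot; bystander. Origin: underside, mid length.
- sett0_mid (a point): Centre of a sawn granite sett, a block 50 mm (its x) x 64 mm (its y) x 50 mm (its z), about 0.4 kg. It stands in the tray from the start, askew and a few centimetres short of the head plate, its y across the tray.
- sett1_mid (a point): Centre of a sawn granite sett, a block 50 mm (its x) x 64 mm (its y) x 50 mm (its z), about 0.4 kg. Loose on the bench, standing on a 50 x 64 face; may be absent.
- sett2_mid (a point): Centre of a sawn granite sett, a block 50 mm (its x) x 64 mm (its y) x 50 mm (its z), about 0.4 kg. Loose on the bench, standing on a 50 x 64 face; may be absent.
- sett3_mid (a point): Centre of a sawn granite sett, a block 50 mm (its x) x 64 mm (its y) x 50 mm (its z), about 0.4 kg. Loose on the bench, standing on a 50 x 64 face; may be absent.
- sett4_mid (a point): Centre of a sawn granite sett, a block 50 mm (its x) x 64 mm (its y) x 50 mm (its z), about 0.4 kg. Loose on the bench, standing on a 50 x 64 face; may be absent.
- stone0: Stone chipping, about 20 x 17 x 15 mm (its x, y, z), 12 g, loose in the scoop at the start; may be absent. Origin: its centre.
- stone1: Stone chipping, about 20 x 17 x 15 mm (its x, y, z), 12 g, loose in the scoop at the start; may be absent. Origin: its centre.
- stone2: Stone chipping, about 20 x 17 x 15 mm (its x, y, z), 12 g, loose in the scoop at the start; may be absent. Origin: its centre.
- stone3: Stone chipping, about 20 x 17 x 15 mm (its x, y, z), 12 g, loose in the scoop at the start; may be absent. Origin: its centre.
- stone4: Stone chipping, about 20 x 17 x 15 mm (its x, y, z), 12 g, loose in the scoop at the start; may be absent. Origin: its centre.
- stone5: Stone chipping, about 20 x 17 x 15 mm (its x, y, z), 12 g, loose in the scoop at the start; may be absent. Origin: its centre.
- stone6: Stone chipping, about 20 x 17 x 15 mm (its x, y, z), 12 g, loose in the scoop at the start; may be absent. Origin: its centre.
- stone7: Stone chipping, about 20 x 17 x 15 mm (its x, y, z), 12 g, loose in the scoop at the start; may be absent. Origin: its centre.

How it is judged:
By the outcome, as a careful person would: the job done as asked, in the order asked, and still so for the second after the job is handed in, with the robot touching nothing.
Of sett1, sett2, sett3, sett4 only 3 to 4 are there at a start; the rules pass over those that are not, and their reading is None.
Of stone0, stone1, stone2, stone3, stone4, stone5, stone6, stone7 only 5 to 8 are there at a start; the rules pass over those that are not, and their reading is None.
At some moment in a run one of sett0, sett1, sett2, sett3, sett4 may be knocked a few centimetres aside while the robot is not near it.
It also fails if it takes over 210 s, if anything falls off the work surface, if the arm or the gripper's body presses on something with over 40 N, if the wrist force passes 120 N, or if a joint passes its speed limit or range.

ROBOT

A 6-joint arm with a two-finger parallel gripper is mounted at the origin on the work surface. World frame = base frame: x ahead of the robot, y to its left, z up, the work surface at z = 0. Lengths are in m, angles in rad, forces in N, time in s.
With the tool pointing down it reaches from about 0.35 to 1 m from the base axis. Payload 7.1 kg.
Tool frame: the origin (TCP) lies at the centre of the arm's flange, where the gripper is bolted on; the fingertips stand 173 mm ahead of it and the grasp point (between the pads) lies 155 mm ahead of it; z points along the fingers, y is the line along which they close (so a half turn about z gives the same grasp; the last joint's range is limited). The gripper opens to 85 mm and grips with 20 to 120 N. Pads are 22 mm wide; open, the fingers measure 114 mm over their backs; the gripper's body (76 mm by 85 mm) begins 54 mm behind the grasp point. The pads swing forward as they close: fully open they stand 13 mm farther back than shut.
Start: joints at [1.266, 0.423, 1.63, -0, 1.089, -0.019], TCP at [0.176, 0.6, 0.405] pointing down, gripper open.
Joint ranges: [-3, 3], [-0.9, 2.11], [0.09, 2.58], [-1.31, 4.45], [0.11, 2.69], [-2.54, 2.54]. Speed limits (rad/s): [2.39, 2.39, 3.01, 3.14, 3.14, 3.14].

INTERFACE

Orientations are given as a 3x3 rotation matrix whose columns are the frame's x, y, z axes.
In Python, from station import telemetry, read_camera, job gives the robot as it stands.
- The arm moves only by the shell command python3 -m creep 'ROWS' [FORCE]. ROWS is JSON, a list that holds one entry, the list of rows, each a list of 7 numbers: the closure, from -1 (fully open) to 1 (shut), then the shift along the tool's x, y, z in m, then the turn, a rotation vector about the tool's x, y, z in degrees. In form: [[[gripper, tx, ty, tz, ax, ay, az], ...]]. A call has 1 to 12 rows; each row is the pose to reach, as a shift and turn from the pose commanded when the call began, along the tool's axes at that moment; what a row does not reach only later rows make up. A row lasts 1/8 s, in which the tool goes at most 62.5 mm and 10.7 degrees, less where a joint would pass 70% of its speed; a pose out of reach is approached as far as the arm can. A call with a gripper value outside its range is refused whole. The fingers move at their own pace and stop on an object; FORCE is the grip in N (left out, the last holds). Time passes only in rows, so rows that repeat a pose let the fingers close. It gives the time, the measured TCP pose, the force, the opening and the grip force at its end, in the units of the state.
- telemetry.read_state(): the state, without advancing time (a new reading comes with each control period).
- read_camera(name): name is "scene" or "top" or "wrist"; returns a dict with "frame" (420x560x3 uint8, red, green, blue), "z_map" (420x560 float32, m along the optical axis (not along the pixel's ray), 0 where there is no reading), "fx", "fy", "cx", "cy" (pixels), "k1" (the pictures are not rectified: a ray, as slopes to the right and down, at radius r is drawn at 1 + k1 r^2 times it, then the intrinsics apply), "origin" and "orientation" of the camera in the world; the wrist camera has in their place "tool_from_camera" (4x4, takes a point from camera to tool coordinates, whose origin is the TCP and whose axes are the flange's). Camera axes: x right, y down, z forward; pixel columns grow to the right and rows downward; lengths in m; the calibration is good to about 2 mm. A picture is of the moment at which its call begins: read the wrist's pose just before it.
- job.job_done(): hands the job in; it is judged then, once.
The state is a dict: "time_s": time; "joint_positions": joint angles; "qd": joint speeds; "joint_efforts": joint torques, N m; "eef_pos": TCP position; "ee_rot": TCP orientation; "ft_force": force on the tool from outside, world axes, zero at the start; "moment": the same for the moment, N m; "opening": finger opening in m; "finger_force": force on a finger pad.
Only numpy, scipy, OpenCV 4.12 (cv2) and the standard library are available. Lean on these libraries where they do the work, as an engineer would, in place of code of your own. Each camera call takes 0.05 s, during which the arm holds its last target. There are 200 camera calls.

## Working session

There is one attempt and no reset: what is moved stays moved. The work goes in short steps, Python scripts to look and compute and a shell command to move; the robot and the scene stay as the last step left them, time stands still between calls to the robot, and variables do not carry over. Pictures are saved under pics/ and viewed, at most 14 in all, crops included, and the job is handed in when it is done.

```bash
ls; mkdir -p pics; python3 - <<'E'
from station import telemetry, read_camera
import cv2,numpy as np
print(telemetry.read_state())
for n in("top","scene"):
    c=read_camera(n); cv2.imwrite(f"pics/{n}0.png",c["frame"][:,:,::-1]); np.savez(f"pics/{n}0.npz",**{k:v for k,v in c.items()})
    print({k:v for k,v in c.items() if k not in("frame","z_map")})
E
```

```text
pics
{'time_s': 0.0, 'joint_positions': array([ 1.26602350e+00,  4.23842525e-01,  1.63072743e+00, -2.99400707e-05,
        1.08856903e+00, -1.90117862e-02]), 'qd': array([ 0.00214751,  0.00016802, -0.00050858, -0.00040442, -0.0010215 ,
       -0.00015449]), 'joint_efforts': array([-3.96702162e-03, -5.57375193e+01, -2.81738394e+01, -2.06357545e-04,
        7.38647097e-03,  7.93153362e-06]), 'eef_pos': array([0.17607801, 0.59938084, 0.40392972]), 'ee_rot': array([[-9.59451322e-01,  2.81874028e-01, -4.38713473e-04],
       [ 2.81874369e-01,  9.59450176e-01, -1.48302614e-03],
       [ 2.89716768e-06, -1.54655347e-03, -9.99998804e-01]]), 'ft_force': array([-0.81432909, -1.0908503 ,  0.63329006]), 'moment': array([ 0.00077435, -0.01828997, -0.04055957]), 'finger_force': 0.0, 'opening': 0.08569946594943306}
{'fx': 438.4315348105888, 'fy': 438.4315348105888, 'cx': 285.9902085291027, 'cy': 203.6208809055474, 'k1': 0.03892401314025936, 'origin': array([ 0.4440045 , -0.01292904,  1.0214974 ]), 'orientation': array([[ 0.01355164, -0.99407386,  0.10785879],
       [-0.9994894 , -0.01034535,  0.03023101],
       [-0.02893602, -0.1082134 , -0.99370648]])}
{'fx': 384.4895959358124, 'fy': 384.4895959358124, 'cx': 279.20143535216664, 'cy': 212.6884882302006, 'k1': -0.007122931590977124, 'origin': array([ 0.92706517, -0.14313959,  0.77094049]), 'orientation': array([[ 0.32679335,  0.82834958, -0.45501987],
       [ 0.94508163, -0.28905892,  0.15253083],
       [-0.00517871, -0.47987698, -0.8773205 ]])}
```

View pics/top0.png

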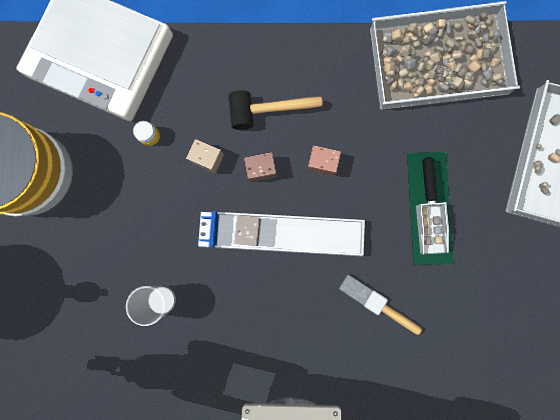

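View pics/scene0.png

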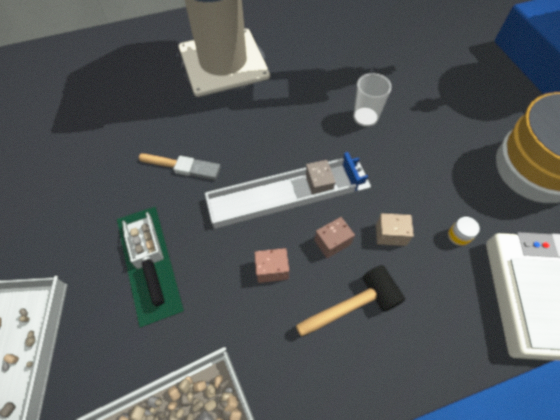

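The top view shows three loose setts at about (205,155), (260,165) and (324,160). A fourth is in the tray at (246,230), with the blue head plate at (207,229). The scoop on its mat is around (432,205), and the brush, mallet and tin are clear of the work. Next I'll measure them from the depth maps.

```bash
cat > h.py <<'E'
import numpy as np, cv2
from station import telemetry, read_camera
def cloud(c, st=None):
    """world xyz per pixel (420x560x3), nan where none"""
    K=np.array([[c["fx"],0,c["cx"]],[0,c["fy"],c["cy"]],[0,0,1.]])
    h,w=c["z_map"].shape; u,v=np.meshgrid(np.arange(w,dtype=float),np.arange(h,dtype=float))
    n=cv2.undistortPoints(np.stack([u,v],-1).reshape(-1,1,2),K,np.array([c["k1"],0,0,0,0.])).reshape(h,w,2)
    z=c["z_map"].astype(float); z=np.where(z>0,z,np.nan)
    p=np.dstack([n[...,0]*z,n[...,1]*z,z])
    if "origin" in c: return p@np.array(c["orientation"]).T+c["origin"]
    T=np.array(c["tool_from_camera"]); p=p@T[:3,:3].T+T[:3,3]
    return p@st["ee_rot"].T+st["eef_pos"]
def shot(name,save=None):
    st=telemetry.read_state(); c=read_camera(name)
    if save: cv2.imwrite(f"pics/{save}.png",c["frame"][:,:,::-1])
    return c,cloud(c,st),st
def rect(xy):
    (cx,cy),(a,b),t=cv2.minAreaRect(np.float32(xy*1000))
    if a<b: a,b,t=b,a,t+90
    t=(t+90)%180-90
    return np.round([cx,cy,a,b,t],1)   # mm, long, short, angle of long axis deg
def blobs(P,lo,hi,amin=60):
    m=((P[...,2]>lo)&(P[...,2]<hi)).astype(np.uint8)
    n,l,s,ce=cv2.connectedComponentsWithStats(m,connectivity=4)
    for i in range(1,n):
        if s[i,4]>=amin: yield np.round(ce[i]),s[i,4],P[l==i]
E
python3 - <<'E'
from h import *
for n in("top","scene"):
    c=dict(np.load(f"pics/{n}0.npz")); P=cloud(c); print(n,P.shape)
    ok=np.isfinite(P[...,2]);f=P[ok&(abs(P[...,2])<.01)];print("floor med",np.median(f[:,2]))
    for ce,a,p in blobs(P,.040,.060): 
        if a<6000: print(ce,a,rect(p[:,:2]),p[:,2].mean().round(4))
    hsv=cv2.cvtColor(c["frame"],cv2.COLOR_RGB2HSV)
    g=(hsv[...,0]>45)&(hsv[...,0]<90)&(hsv[...,1]>120)&(P[...,2]<.01)
    print("mat",rect(P[g][:,:2]))
    for ce,a,p in blobs(P,.020,.034):
        if a<6000:print("mid",ce,a,rect(p[:,:2]),p[:,2].mean().round(4))
E
```

```text
top (420, 560, 3)
floor med 0.0008421791917893051
[91. 74.] 4184 [907.1 469.9 282.5 241.2  67.8] 0.0547
[446.  47.] 1352 [ 900.5 -338.   304.2  210.1  -83.1] 0.0461
[397.  34.] 79 [ 945.8 -233.3   23.6   21.5   11.6] 0.0444
[427.  62.] 79 [ 877.  -299.9   30.    25.9  -49.5] 0.0425
[475.  65.] 70 [ 870.7 -408.3   22.7   19.9   79.8] 0.0438
[390.  67.] 76 [ 869.7 -216.9   26.2   22.9   61.3] 0.0427
[458.  82.] 68 [ 831.4 -370.    24.2   18.3  -18.7] 0.0433
[533. 154.] 539 [ 676.  -565.3  303.5  100.9  -14.3] 0.0468
[240. 108.] 644 [769.8 126.8  79.8  46.3   6.1] 0.049
[144. 131.] 329 [712.4 344.2  43.4  42.8 -89.1] 0.0499
[ 50. 180.] 501 [603.3 569.3 203.5  97.7 -18.1] 0.0505
[203. 154.] 638 [660.9 207.1  63.9  50.3  67.6] 0.0506
[324. 159.] 648 [652.3 -67.7  65.8  51.6  77.3] 0.0504
[259. 165.] 640 [636.4  78.3  63.9  51.1 -78. ] 0.0506
[430. 183.] 493 [ 590.1 -304.9  138.3   55.4    4.2] 0.0451
[212. 229.] 192 [492.2 181.9  78.5  11.4  -2.9] 0.05
[246. 230.] 663 [489.7 104.7  63.9  50.2  -5. ] 0.0546
[168. 297.] 60 [337.1 273.   56.   13.7  14.1] 0.0503
[144. 307.] 139 [322.1 316.6 
[... 4194 characters left out ...]
03
mid [207. 362.] 60 [ 790.4 -240.2   66.     1.1  -83.1] 0.0268
mid [  9. 358.] 84 [ 664.5 -585.4   22.6   12.3   51.6] 0.024
mid [190. 385.] 95 [ 818.  -275.3   31.    16.5   -3.6] 0.0283
mid [210. 389.] 145 [ 837.2 -245.1   24.4   20.   -20.5] 0.0274
mid [129. 400.] 96 [ 808.1 -383.8   89.6    1.1  -83.1] 0.0274
mid [187. 402.] 217 [ 843.2 -287.8   55.5   20.4   43.5] 0.0294
mid [215. 408.] 199 [ 867.6 -240.8   63.1   23.7   48.6] 0.0302
mid [  6. 409.] 140 [ 750.6 -590.9   22.    19.2  -55.1] 0.0248
mid [172. 406.] 60 [ 841.  -315.    12.7   12.4  -12.6] 0.0266
mid [153. 413.] 212 [ 841.7 -343.8   36.8   20.1   71.1] 0.0283
mid [176. 415.] 108 [ 855.3 -311.3   20.9   15.5   71.5] 0.0254
```

```bash
cat >> h.py <<'E'
from scipy.spatial.transform import Rotation as Ro
TA=87.5; T0=np.array([.4846,.0113])
def tray(x,y=0):
    a=np.deg2rad(TA); return T0+np.array([np.cos(a)*x-np.sin(a)*y, np.sin(a)*x+np.cos(a)*y])/1000
def totray(p):
    a=np.deg2rad(TA); d=(np.asarray(p)[...,:2]-T0)*1000
    return np.stack([np.cos(a)*d[...,0]+np.sin(a)*d[...,1],-np.sin(a)*d[...,0]+np.cos(a)*d[...,1]],-1)
def down(yaw):  # tool pointing down, tool y at angle yaw deg
    y=np.deg2rad(yaw); Y=np.array([np.cos(y),np.sin(y),0]); Z=np.array([0,0,-1.]); return np.c_[np.cross(Y,Z),Y,Z]
def delta(*targets):
    """each (x,y,z,yaw) -> shift/turn from the current pose in tool axes"""
    st=telemetry.read_state(); R=st["ee_rot"]
    print("t %.2f pos %s yaw %.1f F %s open %.4f"%(st["time_s"],st["eef_pos"].round(4),np.rad2deg(np.arctan2(R[1,1],R[0,1])),st["ft_force"].round(1),st["opening"]))
    for x,y,z,w in targets:
        d=R.T@(np.array([x,y,z])-st["eef_pos"]); r=Ro.from_matrix(R.T@down(w)).as_rotvec(degrees=True)
        print(d.round(4),r.round(1))
E
python3 - <<'E'
from h import *
p=tray(45)
print(totray([[.4893,.1041]]))
delta((*p,.30,-2.5),(*p,.187,-2.5),(*tray(105),.187,-2.5))
E
```

```text
[[92.91668608 -0.64764749]]
t 0.10 pos [0.1761 0.5994 0.404 ] yaw 73.6 F [-0.1 -0.6  0.3] open 0.0853
[-0.451  -0.4334  0.1046] [-0.1  0.1 76.1]
[-0.451  -0.4333  0.2176] [-0.1  0.1 76.1]
[-0.4366 -0.375   0.2175] [-0.1  0.1 76.1]
```

```bash
python3 -m creep '[[[1,-0.451,-0.433,0.105,0,0,76],[1,-0.451,-0.433,0.105,0,0,76],[1,-0.451,-0.433,0.105,0,0,76],[1,-0.451,-0.433,0.105,0,0,76],[1,-0.451,-0.433,0.105,0,0,76],[1,-0.451,-0.433,0.105,0,0,76],[1,-0.451,-0.433,0.105,0,0,76],[1,-0.451,-0.433,0.105,0,0,76],[1,-0.451,-0.433,0.105,0,0,76],[1,-0.451,-0.433,0.105,0,0,76],[1,-0.451,-0.433,0.105,0,0,76],[1,-0.451,-0.433,0.105,0,0,76]]]' 40
python3 - <<'E'
from h import *
p=tray(45)
delta((*p,.187,-2.5),(*tray(100),.187,-2.5))
E
```

```text
time_s: 1.6
eef_pos: [0.4866, 0.0567, 0.2994]
ee_rot: [[0.043, 0.999, -0.001], [0.999, -0.043, 0.0], [0.0, -0.001, -1.0]]
ft_force: [0.1, -0.1, -0.8]
opening: -0.0
finger_force: 0.0
t 1.60 pos [0.4866 0.0567 0.2994] yaw -2.5 F [ 0.1 -0.1 -0.8] open -0.0000
[-4.000e-04  1.000e-04  1.124e-01] [-0.1 -0.   0. ]
[5.460e-02 1.000e-04 1.124e-01] [-0.1 -0.   0. ]
```

```bash
python3 -m creep '[[[1,0,0,0.055,0,0,0],[1,0,0,0.11,0,0,0],[1,0,0,0.112,0,0,0],[1,0.01,0,0.112,0,0,0],[1,0.016,0,0.112,0,0,0],[1,0.022,0,0.112,0,0,0],[1,0.03,0,0.112,0,0,0],[1,0.038,0,0.112,0,0,0],[1,0.044,0,0.112,0,0,0],[1,0.05,0,0.112,0,0,0],[1,0.054,0,0.112,0,0,0],[1,0.054,0,0.112,0,0,0]]]' 40
python3 -m creep '[[[1,0.002,0,0,0,0,0],[1,0.004,0,0,0,0,0],[1,0.004,0,0,0,0,0]]]'; python3 - <<'E'
from h import *
c,P,s=shot("top"); print(s["ft_force"])
for ce,a,p in blobs(P,.046,.060):
    if a>500 and a<800: print(ce,a,rect(p[:,:2]),totray(p.mean(0)))
E
```

```text
time_s: 3.1
eef_pos: [0.4895, 0.1115, 0.1885]
ee_rot: [[0.041, 0.999, 0.001], [0.999, -0.041, 0.0], [0.0, 0.001, -1.0]]
ft_force: [-1.0, -2.7, 7.7]
opening: 0.0003
finger_force: 1.2
time_s: 3.48
eef_pos: [0.4895, 0.1145, 0.1885]
ee_rot: [[0.041, 0.999, 0.001], [0.999, -0.041, -0.001], [-0.001, 0.001, -1.0]]
ft_force: [0.5, -10.8, 10.4]
opening: -0.0002
finger_force: 6.0
[  0.4945879  -10.81317426  10.39201957]
[203. 154.] 614 [661.2 207.2  64.4  50.4  66.7] [ 202.95184164 -167.35873981]
[324. 159.] 633 [652.9 -67.8  65.9  50.8  77.4] [ -72.40414936 -170.74717455]
[259. 165.] 621 [636.4  78.3  63.8  50.4 -78.6] [  73.50168354 -148.23799691]
```

```bash
python3 -m creep '[[[1,0,0,-0.006,0,0,0],[1,0.001,0,-0.006,0,0,0],[1,0.002,0,-0.006,0,0,0],[1,0.002,0,-0.006,0,0,0]]]'
python3 -m creep '[[[1,-0.02,0,-0.01,0,0,0],[1,-0.02,0,-0.06,0,0,0],[1,-0.04,0.05,-0.12,0,0,0],[1,-0.04,0.1,-0.12,0,0,0],[1,-0.04,0.1,-0.12,0,0,0]]]'; python3 - <<'E'
from h import *
for n in("top","scene"):
  c,P,s=shot(n)
  for ce,a,p in blobs(P,.043,.060):
    if a>400 and a<1000: print(ce,a,rect(p[:,:2]),totray(rect(p[:,:2])[:2]/1000))
delta((.6608,.2068,.29,67),(.6608,.2068,.206,67))
E
```

```text
time_s: 4.03
eef_pos: [0.4888, 0.1144, 0.1922]
ee_rot: [[0.04, 0.999, -0.003], [0.999, -0.04, -0.004], [-0.004, -0.003, -1.0]]
ft_force: [7.0, -29.5, -15.3]
opening: -0.0004
finger_force: 14.1
time_s: 4.65
eef_pos: [0.5916, 0.0729, 0.3162]
ee_rot: [[0.043, 0.999, 0.008], [0.999, -0.043, 0.001], [0.002, 0.008, -1.0]]
ft_force: [-0.5, -0.0, -0.5]
opening: 0.0001
finger_force: 0.0
[434.  13.] 517 [ 996.6 -323.7  303.4   52.6  -74.1] [-312.3480279  -526.12518422]
[451.  94.] 431 [ 809.5 -349.7  302.3   39.1  -85.8] [-346.48446904 -340.33736603]
[531. 145.] 411 [ 686.3 -524.   304.2   13.6  -15.8] [-525.99248258 -224.85748435]
[ 49. 180.] 468 [603.9 570.3 203.4  99.8 -17.5] [563.67174878 -94.8032153 ]
[324. 159.] 641 [653.1 -67.8  66.1  51.4  78. ] [ -71.67484756 -171.78991888]
[530.  57.] 509 [314.  789.5 270.4  12.3  -0.9] [770.01785855 204.38223385]
[524. 172.] 513 [619.  546.7 185.6  64.7   1.4] [ 540.7528635  -110.91826099]
[396. 225.] 696 [660.6 206.3  64.7  51.5  66.5] [ 202.49141538 -167.32670646]
[335. 233.] 710 [635.6  77.3  65.   50.8 -78.2] [  72.52371012 -147.97740189]
[272. 262.] 778 [652.2 -68.2  64.   51.   76.9] [ -72.11372429 -170.90822323]
[151. 281.] 404 [ 610.3 -304.6   95.1   19.4    4.5] [-310.11637621 -139.35972592]
[385. 286.] 794 [770.5 125.7  79.9  40.6   7. ] [ 126.7618994  -280.63782864]
[ 39. 347.] 552 [ 660.8 -516.2  251.1   28.1  -10.2] [-519.31220083 -199.04152348]
[155. 383.] 680 [ 797.2 -331.8  264.5   33.8  -89.7] [-329.13802433 -327.26828587]
t 4.75 pos [0.5873 0.0731 0.3133] yaw -2.4 F [-0.3  0.1 -1.1] open 0.0001
[0.1366 0.0678 0.0233] [ -0.   -0.  -69.4]
[0.1366 0.0679 0.1073] [ -0.   -0.  -69.4]
```

```bash
python3 -m creep '[[[-1,0.06,0.03,0.02,0,0,-10.5],[-1,0.1,0.05,0.02,0,0,-21],[-1,0.1366,0.068,0.02,0,0,-31.5],[-1,0.1366,0.068,0.02,0,0,-42],[-1,0.1366,0.068,0.02,0,0,-52],[-1,0.1366,0.068,0.02,0,0,-62],[-1,0.1366,0.068,0.02,0,0,-69.4],[-1,0.1366,0.068,0.02,0,0,-69.4],[-1,0.1366,0.068,0.06,0,0,-69.4],[-1,0.1366,0.068,0.1,0,0,-69.4],[-1,0.1366,0.068,0.107,0,0,-69.4],[-1,0.1366,0.068,0.107,0,0,-69.4]]]' 60
python3 - <<'E'
from h import *
c,P,s=shot("wrist","w1")
delta((.6608,.2068,.206,67))
E
```

```text
time_s: 6.25
eef_pos: [0.6609, 0.2067, 0.2067]
ee_rot: [[-0.92, 0.391, -0.001], [0.391, 0.92, -0.0], [0.001, -0.001, -1.0]]
ft_force: [0.7, 0.6, 0.7]
opening: 0.0854
finger_force: 0.0
t 6.30 pos [0.6615 0.2068 0.2078] yaw 67.0 F [0.6 0.4 0.1] open 0.0855
[ 0.0006 -0.0003  0.0018] [ 0.  0. -0.]
```

View pics/w1.png

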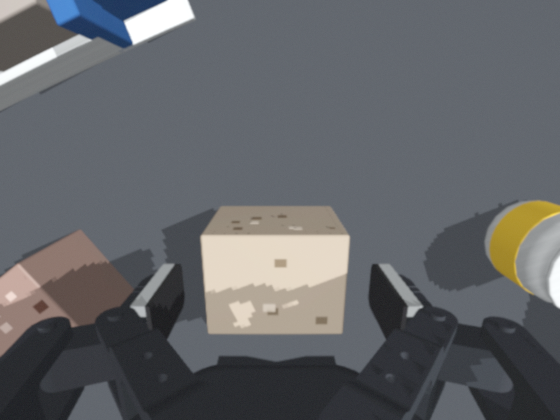

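The sett sits square between the open pads at about (275,280), so I'll grip and lift it.

```bash
python3 -m creep '[[[1,0,0,0.001,0,0,0],[1,0,0,0.001,0,0,0],[1,0,0,0.001,0,0,0],[1,0,0,0.001,0,0,0],[1,0,0,0.001,0,0,0],[1,0,0,0.001,0,0,0],[1,0,0,-0.03,0,0,0],[1,0,0,-0.07,0,0,0],[1,0,0,-0.09,0,0,0],[1,0,0,-0.09,0,0,0]]]' 60
python3 - <<'E'
from h import *
delta((*tray(85),.295,-2.5),(*tray(85),.2125,-2.5))
E
```

```text
time_s: 7.55
eef_pos: [0.6616, 0.2067, 0.2984]
ee_rot: [[-0.921, 0.39, 0.003], [0.39, 0.921, 0.001], [-0.003, 0.002, -1.0]]
ft_force: [-0.1, 0.3, -4.9]
opening: 0.0624
finger_force: 68.3
t 7.55 pos [0.6616 0.2067 0.2984] yaw 67.0 F [-0.1  0.3 -4.9] open 0.0624
[ 0.1164 -0.1693  0.0028] [ 0.2  0.1 69.5]
[ 0.1166 -0.1695  0.0853] [ 0.2  0.1 69.5]
```

```bash
python3 -m creep '[[[1,0.02,-0.03,0.003,0,0,10],[1,0.04,-0.06,0.003,0,0,20],[1,0.06,-0.09,0.003,0,0,30],[1,0.08,-0.12,0.003,0,0,40],[1,0.1,-0.15,0.003,0,0,50],[1,0.116,-0.169,0.003,0,0,60],[1,0.116,-0.169,0.003,0.2,0.1,69.5],[1,0.116,-0.169,0.003,0.2,0.1,69.5],[1,0.116,-0.169,0.003,0.2,0.1,69.5]]]'
python3 - <<'E'
from h import *
delta((*tray(85),.22,-2.5),(*tray(85),.211,-2.5))
E
```

```text
time_s: 8.68
eef_pos: [0.4884, 0.0963, 0.2931]
ee_rot: [[0.04, 0.999, -0.005], [0.999, -0.04, -0.0], [-0.001, -0.004, -1.0]]
ft_force: [-0.8, 0.7, -4.2]
opening: 0.0621
finger_force: 68.3
t 8.68 pos [0.4884 0.0963 0.2931] yaw -2.3 F [-0.8  0.7 -4.2] open 0.0621
[-0.      0.0003  0.0731] [-0.3  0.   0.2]
[-0.      0.0003  0.0821] [-0.3  0.   0.2]
```

```bash
python3 -m creep '[[[1,0,0,0.04,0,0,0],[1,0,0,0.07,-0.2,0,0],[1,0,0,0.077,-0.2,0,0],[1,0,0,0.081,-0.2,0,0],[1,0,0,0.081,-0.2,0,0],[-1,0,0,0.081,-0.2,0,0],[-1,0,0,0.081,-0.2,0,0],[-1,0,0,0.081,-0.2,0,0],[-1,0,0,0.081,-0.2,0,0],[-1,0,0,0.04,0,0,0],[-1,0,0,-0.01,0,0,0],[-1,0.02,0.09,-0.01,0,0,0]]]'
python3 - <<'E'
from h import *
for n in("top","scene"):
  c,P,s=shot(n)
  for ce,a,p in blobs(P,.043,.060):
    if a>200 and a<2000 and abs(p[:,1].mean())<.25 and p[:,0].mean()<.7: print(ce,a,rect(p[:,:2]),totray(rect(p[:,:2])[:2]/1000))
delta((.636,.0777,.29,-78.4),(.636,.0777,.206,-78.4))
E
```

```text
time_s: 10.18
eef_pos: [0.5489, 0.107, 0.3082]
ee_rot: [[0.043, 0.999, 0.001], [0.999, -0.043, 0.0], [0.0, 0.001, -1.0]]
ft_force: [1.9, -0.1, -0.1]
opening: 0.0855
finger_force: 0.0
[324. 159.] 641 [652.7 -67.8  65.9  50.4  77.4] [ -71.69229531 -171.39029959]
[265. 164.] 370 [639.2  65.4  51.   37.2  11.2] [  60.79206607 -152.0930462 ]
[222.  60.] 252 [ 40.8  -9.1 135.1  57.7  77.1] [-39.73886783 442.48776524]
[325. 173.] 995 [488.6 117.4  90.7  66.8  87.3] [106.17349386   0.63182411]
[335. 233.] 712 [635.3  77.3  65.8  51.  -78.3] [  72.5106243  -147.67768743]
[272. 262.] 778 [651.9 -68.1  64.   51.5  77.5] [ -72.02690529 -170.60414683]
t 10.28 pos [0.5551 0.108  0.3063] yaw -2.5 F [-0.8  0.2 -0.2] open 0.0855
[-0.0268  0.082   0.0168] [ 0.3 -0.3 75.9]
[-0.027   0.0814  0.1008] [ 0.3 -0.3 75.9]
```

```bash
python3 -m creep '[[[-1,-0.01,0.04,0.017,0,0,10.5],[-1,-0.027,0.082,0.017,0,0,21],[-1,-0.027,0.082,0.017,0,0,31.5],[-1,-0.027,0.082,0.017,0,0,42],[-1,-0.027,0.082,0.017,0,0,52],[-1,-0.027,0.082,0.017,0,0,62],[-1,-0.027,0.082,0.017,0,0,72],[-1,-0.027,0.0815,0.017,0,0,75.9],[-1,-0.027,0.0815,0.06,0,0,75.9],[-1,-0.027,0.0815,0.095,0,0,75.9],[-1,-0.027,0.0815,0.101,0,0,75.9],[-1,-0.027,0.0815,0.101,0,0,75.9]]]' 60
python3 - <<'E'
from h import *
c,P,s=shot("wrist")
delta((.636,.0777,.206,-78.4))
b=[(ce,a,rect(p[:,:2])) for ce,a,p in blobs(P,.044,.055,500)]; print(b)
E
```

```text
time_s: 11.78
eef_pos: [0.6299, 0.0766, 0.2023]
ee_rot: [[0.979, 0.202, -0.004], [0.202, -0.979, -0.0], [-0.004, -0.0, -1.0]]
ft_force: [0.4, 0.2, 1.1]
opening: 0.0855
finger_force: 0.0
t 11.82 pos [0.6303 0.0767 0.2031] yaw -78.4 F [ 0.4 -0.2  0.4] open 0.0853
[ 0.0058  0.0001 -0.0029] [-0.   0.1  0. ]
[(array([220.,   6.]), np.int32(1170), array([733.3, 120.4,  36.4,   5.1, -78.9])), (array([280., 269.]), np.int32(16065), array([637.1,  76.9,  64.4,  50.3, -78.4])), (array([540., 295.]), np.int32(3273), array([648.6, -40.2,  54.3,  26.5,  24.5])), (array([175., 283.]), np.int32(527), array([621.8, 119.4,  23.6,   7.1,  28. ])), (array([377., 284.]), np.int32(524), array([639.2,  34.9,  23.1,   7.4,  -5.9]))]
```

```bash
python3 -m creep '[[[-1,0.006,0,-0.003,0,0,0],[-1,0.006,0,-0.003,0,0,0],[1,0.006,0,-0.003,0,0,0],[1,0.006,0,-0.003,0,0,0],[1,0.006,0,-0.003,0,0,0],[1,0.006,0,-0.003,0,0,0],[1,0.006,0,-0.003,0,0,0],[1,0.006,0,-0.003,0,0,0],[1,0.006,0,-0.04,0,0,0],[1,0.006,0,-0.09,0,0,0],[1,0.006,0,-0.09,0,0,0],[1,0.006,0,-0.09,0,0,0]]]' 60
python3 - <<'E'
from h import *
delta((*tray(32),.295,-2.5),(*tray(32),.2125,-2.5))
E
```

```text
time_s: 13.32
eef_pos: [0.6352, 0.0778, 0.2911]
ee_rot: [[0.979, 0.202, -0.006], [0.202, -0.979, -0.001], [-0.006, -0.001, -1.0]]
ft_force: [-0.5, 0.2, -4.1]
opening: 0.0623
finger_force: 69.1
t 13.32 pos [0.6352 0.0778 0.2911] yaw -78.4 F [-0.5  0.2 -4.1] open 0.0623
[-0.1532  0.0037 -0.0031] [ -0.2   0.3 -75.9]
[-0.1527  0.0038  0.0794] [ -0.2   0.3 -75.9]
```

```bash
python3 -m creep '[[[1,-0.03,0,-0.003,0,0,-10],[1,-0.06,0,-0.003,0,0,-20],[1,-0.09,0.001,-0.003,0,0,-30],[1,-0.12,0.002,-0.003,0,0,-40],[1,-0.145,0.003,-0.003,0,0,-50],[1,-0.153,0.0037,-0.003,0,0,-60],[1,-0.153,0.0037,-0.003,0,0,-70],[1,-0.153,0.0037,-0.003,-0.2,0.3,-75.9],[1,-0.153,0.0037,-0.003,-0.2,0.3,-75.9],[1,-0.153,0.0037,-0.003,-0.2,0.3,-75.9],[1,-0.153,0.0037,-0.003,-0.2,0.3,-75.9]]]'
python3 - <<'E'
from h import *
c,P,s=shot("top","t2")
for ce,a,p in blobs(P,.043,.060,100):
    if abs(p[:,1].mean())<.25 and p[:,0].mean()<.7: print(ce,a,rect(p[:,:2]),totray(rect(p[:,:2])[:2]/1000))
delta((*tray(32),.22,-2.5),(*tray(32),.2105,-2.5))
E
```

```text
time_s: 14.7
eef_pos: [0.4868, 0.0434, 0.2953]
ee_rot: [[0.044, 0.999, 0.001], [0.999, -0.044, 0.001], [0.001, 0.001, -1.0]]
ft_force: [0.7, 1.2, -3.7]
opening: 0.0622
finger_force: 69.1
[324. 159.] 643 [652.3 -67.7  65.7  51.3  77.3] [ -71.60983824 -170.98631836]
t 14.75 pos [0.4869 0.0434 0.2955] yaw -2.5 F [ 0.2  0.  -4.2] open 0.0621
[-0.0003 -0.001   0.0755] [ 0.1 -0.1 -0. ]
[-0.0003 -0.001   0.085 ] [ 0.1 -0.1 -0. ]
```

```bash
python3 -m creep '[[[1,0,-0.001,0.04,0,0,0],[1,0,-0.001,0.07,0,0,0],[1,0,-0.001,0.08,0,0,0],[1,0,-0.001,0.084,0,0,0],[1,0,-0.001,0.084,0,0,0],[-1,0,-0.001,0.084,0,0,0],[-1,0,-0.001,0.084,0,0,0],[-1,0,-0.001,0.084,0,0,0],[-1,0,-0.001,0.084,0,0,0],[-1,0,-0.001,0.04,0,0,0],[-1,0,0,-0.005,0,0,0],[-1,0,0,-0.005,0,0,0]]]'
python3 -m creep '[[[-1,-0.04,0.06,0,0,0,-10],[-1,-0.08,0.11,0,0,0,-21],[-1,-0.11,0.163,0,0,0,-31],[-1,-0.11,0.163,0,0,0,-42],[-1,-0.11,0.163,0,0,0,-52],[-1,-0.11,0.163,0,0,0,-62],[-1,-0.11,0.163,0,0,0,-72],[-1,-0.11,0.163,0,0,0,-79.8],[-1,-0.11,0.163,0,0,0,-79.8],[-1,-0.11,0.163,0,0,0,-79.8]]]'
python3 - <<'E'
from h import *
c,P,s=shot("wrist")
for ce,a,p in blobs(P,.044,.055,500): print(ce,a,rect(p[:,:2]))
c,P,s=shot("scene")
for ce,a,p in blobs(P,.043,.060,100):
    if abs(p[:,1].mean())<.25 and .2<p[:,0].mean()<.7: print(ce,a,rect(p[:,:2]),totray(rect(p[:,:2])[:2]/1000))
delta((.652,-.0678,.206,77.3))
E
```

```text
time_s: 16.25
eef_pos: [0.4882, 0.0435, 0.3037]
ee_rot: [[0.043, 0.999, 0.009], [0.999, -0.043, 0.002], [0.002, 0.009, -1.0]]
ft_force: [-0.3, 0.6, -1.0]
opening: 0.0856
finger_force: 0.0
time_s: 17.5
eef_pos: [0.6448, -0.0735, 0.3001]
ee_rot: [[-0.975, 0.222, 0.001], [0.222, 0.975, 0.001], [-0.001, 0.002, -1.0]]
ft_force: [-0.7, -0.3, 0.5]
opening: 0.0855
finger_force: 0.0
[284. 227.] 5600 [652.7 -68.4  63.5  50.6  77.7]
[537. 302.] 3028 [770.9 125.1  80.8  39.    7.3]
[324. 173.] 1660 [484.9 105.  164.2  81.1  84.8] [93.62390418  3.78742213]
[272. 261.] 773 [651.9 -68.1  64.1  51.1  76.7] [ -72.02690529 -170.60414683]
t 17.60 pos [ 0.6449 -0.0735  0.3005] yaw 77.2 F [ 0.7 -0.8 -0.3] open 0.0854
[-0.0055  0.007   0.0945] [ 0.1  0.1 -0.1]
```

```bash
python3 -m creep '[[[-1,-0.006,0.006,0.03,0,0,-0.2],[-1,-0.006,0.006,0.07,0,0,-0.2],[-1,-0.006,0.006,0.094,0,0,-0.2],[-1,-0.006,0.006,0.094,0,0,-0.2],[1,-0.006,0.006,0.094,0,0,-0.2],[1,-0.006,0.006,0.094,0,0,-0.2],[1,-0.006,0.006,0.094,0,0,-0.2],[1,-0.006,0.006,0.094,0,0,-0.2],[1,-0.006,0.006,0.094,0,0,-0.2],[1,-0.006,0.006,0.05,0,0,-0.2],[1,-0.006,0.006,0.01,0,0,-0.2],[1,-0.006,0.006,0.01,0,0,-0.2]]]' 60
python3 - <<'E'
from h import *
delta((*tray(-22),.295,-2.5))
E
```

```text
time_s: 19.1
eef_pos: [0.6534, -0.0691, 0.2946]
ee_rot: [[-0.976, 0.216, 0.009], [0.216, 0.976, 0.0], [-0.008, 0.002, -1.0]]
ft_force: [0.7, 0.4, -4.3]
opening: 0.0617
finger_force: 69.1
t 19.10 pos [ 0.6534 -0.0691  0.2946] yaw 77.5 F [ 0.7  0.4 -4.3] open 0.0617
[ 0.1783  0.0204 -0.0019] [ 0.4  0.3 80. ]
```

```bash
python3 -m creep '[[[1,0.03,0.003,0,0,0,10],[1,0.06,0.006,0,0,0,20],[1,0.09,0.01,0,0,0,30],[1,0.12,0.013,0,0,0,40],[1,0.15,0.016,0,0,0,50],[1,0.17,0.019,0,0,0,60],[1,0.178,0.02,0,0,0,70],[1,0.178,0.0204,-0.002,0.4,0.3,80],[1,0.178,0.0204,-0.002,0.4,0.3,80],[1,0.178,0.0204,-0.002,0.4,0.3,80],[1,0.178,0.0204,-0.002,0.4,0.3,80]]]'
python3 - <<'E'
from h import *
delta((*tray(-22),.22,-2.5),(*tray(-22),.2105,-2.5))
E
```

```text
time_s: 20.48
eef_pos: [0.4827, -0.0107, 0.2923]
ee_rot: [[0.041, 0.999, -0.007], [0.999, -0.041, 0.001], [0.001, -0.007, -1.0]]
ft_force: [0.4, -0.0, -3.4]
opening: 0.0619
finger_force: 69.0
t 20.48 pos [ 0.4827 -0.0107  0.2923] yaw -2.4 F [ 0.4 -0.  -3.4] open 0.0619
[-0.0001  0.0014  0.0723] [-0.4 -0.1  0.1]
[-0.0001  0.0014  0.0818] [-0.4 -0.1  0.1]
```

```bash
python3 -m creep '[[[1,0,0.001,0.04,-0.4,0,0],[1,0,0.001,0.07,-0.4,0,0],[1,0,0.001,0.078,-0.4,0,0],[1,0,0.001,0.081,-0.4,0,0],[1,0,0.001,0.081,-0.4,0,0],[-1,0,0.001,0.081,-0.4,0,0],[-1,0,0.001,0.081,-0.4,0,0],[-1,0,0.001,0.081,-0.4,0,0],[-1,0,0.001,0.081,-0.4,0,0],[-1,0,0.001,0.04,0,0,0],[-1,-0.02,0,-0.005,0,0,0],[-1,-0.06,0,-0.005,0,0,0]]]'
python3 -m creep '[[[1,-0.03,0,0,0,0,0],[1,-0.03,0,0,0,0,0],[1,-0.03,0,0,0,0,0],[1,-0.03,0,0,0,0,0]]]'
python3 - <<'E'
from h import *
c,P,s=shot("scene","s3")
c,P,s=shot("wrist")
Q=P[(P[...,2]>.047)&(P[...,2]<.06)]; t=totray(Q); k=abs(t[:,1])<20; print("row tail",np.percentile(t[k,0],[0,1,5]), np.median(Q[k,2]))
delta((*tray(-65),.194,-2.5),(*tray(-46),.194,-2.5))
E
```

```text
time_s: 21.98
eef_pos: [0.4816, -0.0706, 0.3007]
ee_rot: [[0.041, 0.999, 0.0], [0.999, -0.041, 0.0], [0.0, 0.0, -1.0]]
ft_force: [0.8, 0.3, -1.3]
opening: 0.0853
finger_force: 0.0
time_s: 22.48
eef_pos: [0.479, -0.0997, 0.2974]
ee_rot: [[0.042, 0.999, -0.007], [0.999, -0.042, 0.001], [0.001, -0.007, -1.0]]
ft_force: [-0.4, -0.5, 0.0]
opening: 0.0123
finger_force: 0.0
row tail [-44.79205148 -44.08720376 -40.90427528] 0.05419420472467479
t 22.57 pos [ 0.479  -0.0998  0.2974] yaw -2.4 F [ 0.5  0.5 -0.1] open -0.0002
[0.0461 0.0015 0.1035] [-0.4 -0.1  0.1]
[0.0651 0.0015 0.1035] [-0.4 -0.1  0.1]
```

View pics/s3.png

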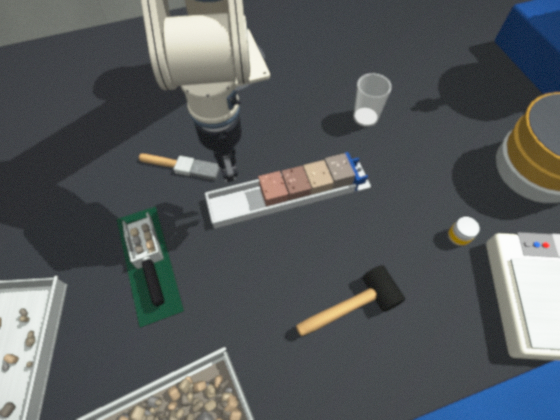

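The scene view shows all four setts in a row in the tray (columns 262–355, rows 165–190) with small gaps. Now I'll push the row tight.

```bash
python3 -m creep '[[[1,0.04,0.0015,0.01,-0.4,0,0],[1,0.046,0.0015,0.06,-0.4,0,0],[1,0.046,0.0015,0.1,-0.4,0,0],[1,0.046,0.0015,0.1,-0.4,0,0],[1,0.05,0.0015,0.1,-0.4,0,0],[1,0.054,0.0015,0.1,-0.4,0,0],[1,0.058,0.0015,0.1,-0.4,0,0],[1,0.061,0.0015,0.1,-0.4,0,0],[1,0.063,0.0015,0.1,-0.4,0,0],[1,0.064,0.0015,0.1,-0.4,0,0],[1,0.065,0.0015,0.1,-0.4,0,0],[1,0.065,0.0015,0.1,-0.4,0,0]]]'
python3 -m creep '[[[1,0.001,0,0,0,0,0],[1,0.002,0,0,0,0,0],[1,0.002,0,0,0,0,0]]]'
```

```text
time_s: 24.08
eef_pos: [0.4833, -0.0361, 0.1986]
ee_rot: [[0.043, 0.999, 0.003], [0.999, -0.043, -0.0], [0.0, 0.003, -1.0]]
ft_force: [-0.4, -7.3, 6.7]
opening: 0.0002
finger_force: 3.8
time_s: 24.45
eef_pos: [0.4834, -0.0352, 0.1986]
ee_rot: [[0.042, 0.999, 0.003], [0.999, -0.042, -0.002], [-0.001, 0.003, -1.0]]
ft_force: [-2.1, -19.7, 4.9]
opening: -0.0002
finger_force: 10.0
```

```bash
python3 -m creep '[[[1,0.001,0,0,0,0,0],[1,0.0015,0,0,0,0,0],[1,0.0015,0,0,0,0,0]]]'
python3 -m creep '[[[1,-0.02,0,0,0,0,0],[1,-0.02,0,-0.06,0,0,0],[1,0.03,0,-0.12,0,0,0],[1,0.07,0,-0.15,0,0,0],[1,0.07,0,-0.15,0,0,0],[1,0.07,0,-0.15,0,0,0]]]'
python3 - <<'E'
from h import *
c,P,s=shot("wrist","w4")
Q=P[(P[...,2]>.047)&(P[...,2]<.06)]; t=totray(Q)
for y in(-25,-10,0,10,25):
    k=abs(t[:,1]-y)<5; print(y,np.percentile(t[k,0],[0,1]))
delta((*tray(0),.3,-2.5))
c,P,s=shot("top","t4")
E
```

```text
time_s: 24.82
eef_pos: [0.4834, -0.0349, 0.1986]
ee_rot: [[0.042, 0.999, 0.003], [0.999, -0.042, -0.003], [-0.003, 0.003, -1.0]]
ft_force: [-1.9, -31.8, 6.3]
opening: -0.0002
finger_force: 16.3
time_s: 25.58
eef_pos: [0.4852, 0.038, 0.3477]
ee_rot: [[0.042, 0.999, 0.001], [0.999, -0.042, 0.001], [0.001, 0.001, -1.0]]
ft_force: [0.5, -1.5, -1.4]
opening: 0.0001
finger_force: 0.0
-25 [-34.99861122 -26.24402891]
-10 [-24.07304987 -14.31436949]
0 [-14.2924123  -12.01805261]
10 [-23.78461731 -14.09898608]
25 [-35.28477369 -26.8138774 ]
t 25.62 pos [0.4851 0.0375 0.347 ] yaw -2.5 F [-0.2  0.9 -0.8] open 0.0000
[-0.0262  0.0007  0.047 ] [-0. -0.  0.]
```

View pics/w4.png

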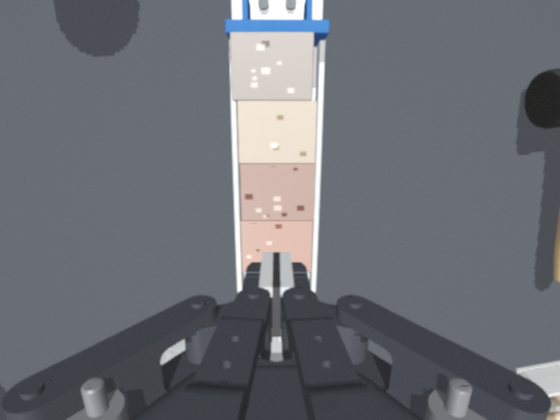

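The wrist view shows the row tight and square from the blue plate at (278,28) to the last sett at (277,245). Before picking up the scoop, I'll test the tipping pose with an empty hand.

```bash
python3 -m creep '[[[1,-0.03,0,0,0,-10,0],[1,-0.06,0,0,0,-20,0],[1,-0.09,0,0,0,-30,0],[1,-0.11,0,0,0,-40,0],[1,-0.11,0,0,0,-50,0],[1,-0.11,0,0,0,-60,0],[1,-0.11,0,0,0,-65,0],[1,-0.11,0,0,0,-65,0],[1,-0.11,0,0,0,-65,0]]]'
python3 - <<'E'
from h import *
print(telemetry.read_state()["joint_positions"].round(3)); 
E
```

```text
time_s: 26.8
eef_pos: [0.4808, -0.0727, 0.347]
ee_rot: [[0.018, 0.999, -0.04], [0.425, -0.044, -0.904], [-0.905, -0.001, -0.425]]
ft_force: [0.2, 0.0, -0.1]
opening: 0.0002
finger_force: 0.0
[ 0.063  0.434  2.013 -1.203  1.303  0.849]
```

```bash
python3 -m creep '[[[1,0.035,0,0.016,0,0,0],[1,0.07,0,0.033,0,0,0],[1,0.088,0,0.041,0,0,0],[1,0.088,0,0.041,0,0,0]]]'
python3 - <<'E'
from h import *
print(telemetry.read_state()["joint_positions"].round(3)); 
E
```

```text
time_s: 27.3
eef_pos: [0.4807, -0.0724, 0.2495]
ee_rot: [[0.017, 0.999, -0.041], [0.424, -0.044, -0.905], [-0.906, -0.002, -0.424]]
ft_force: [-0.0, -0.1, -0.6]
opening: -0.0001
finger_force: 0.0
[ 0.064  0.626  2.03  -1.264  1.235  1.055]
```

```bash
python3 -m creep '[[[1,-0.045,0,-0.02,0,10,0],[1,-0.09,0,-0.04,0,20,0],[1,-0.09,0,-0.04,0,30,0],[1,-0.09,0,-0.04,0,40,0],[1,-0.09,0,-0.04,0,50,0],[-1,-0.09,0,-0.04,0,60,0],[-1,-0.09,0,-0.04,0,65,0],[-1,-0.09,0,-0.04,0,65,0],[-1,-0.09,0,-0.04,0,65,0]]]'
python3 - <<'E'
from h import *
for n in ("scene","top"):
  c,P,s=shot(n)
  k=(P[...,2]>.038)&(P[...,2]<.05)&(abs(P[...,0]-.61)<.07)&(abs(P[...,1]+.305)<.03)&(c["frame"].max(-1)<60)
  print(rect(P[k][:,:2]))
delta((.57,-.307,.33,94.2))
E
```

```text
time_s: 28.42
eef_pos: [0.4808, -0.074, 0.3497]
ee_rot: [[0.043, 0.999, 0.002], [0.999, -0.043, -0.001], [-0.001, 0.002, -1.0]]
ft_force: [-0.5, 0.1, 0.6]
opening: 0.0721
finger_force: 0.0
[ 612.7 -304.6   92.9   22.     4.5]
[ 610.4 -303.4   97.5   23.1    3.9]
t 28.52 pos [ 0.4809 -0.0737  0.3493] yaw -2.4 F [-0.   1.1  0.7] open 0.0846
[-0.2293  0.099   0.0195] [  0.    0.1 -96.6]
```

```bash
python3 -m creep '[[[-1,-0.05,0.02,0,0,0,-10],[-1,-0.1,0.04,0,0,0,-20],[-1,-0.15,0.06,0,0,0,-30],[-1,-0.2,0.085,0.01,0,0,-40],[-1,-0.229,0.099,0.019,0,0,-50],[-1,-0.229,0.099,0.019,0,0,-60],[-1,-0.229,0.099,0.019,0,0,-70],[-1,-0.229,0.099,0.019,0,0,-80],[-1,-0.229,0.099,0.019,0,0,-90],[-1,-0.229,0.099,0.019,0,0,-96.6],[-1,-0.229,0.099,0.019,0,0,-96.6],[-1,-0.229,0.099,0.019,0,0,-96.6]]]'
python3 - <<'E'
from h import *
c,P,s=shot("wrist","w5")
k=(P[...,2]>.038)&(P[...,2]<.05)&(abs(P[...,0]-.61)<.08)&(abs(P[...,1]+.305)<.03)&(c["frame"].max(-1)<70)
print(rect(P[k][:,:2]),np.median(P[k][:,2]))
delta((.608,-.3046,.29,94.2),(.608,-.3046,.2,94.2))
E
```

```text
time_s: 30.02
eef_pos: [0.57, -0.3067, 0.3298]
ee_rot: [[-0.998, -0.07, 0.001], [-0.07, 0.998, 0.001], [-0.001, 0.001, -1.0]]
ft_force: [0.8, -0.6, -0.3]
opening: 0.0854
finger_force: 0.0
[ 610.3 -305.6   97.4   21.7    3.7] 0.0453337741792168
t 30.07 pos [ 0.57   -0.3067  0.3298] yaw 94.0 F [-0.2 -1.1 -0.1] open 0.0857
[-0.038  -0.0006  0.0398] [ 0.   0.  -0.2]
[-0.038  -0.0006  0.1298] [ 0.   0.  -0.2]
```

View pics/w5.png

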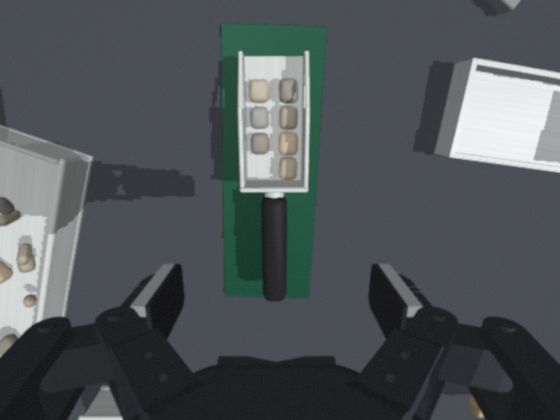

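The wrist view shows seven stones in the pan, around (273,125), and the handle between the fingers at (274,248). Now I'll grip the handle.

```bash
python3 -m creep '[[[-1,-0.02,0,0.02,0,0,0],[-1,-0.039,-0.001,0.06,0,0,-0.1],[-1,-0.039,-0.001,0.1,0,0,-0.1],[-1,-0.039,-0.001,0.13,0,0,-0.1],[-1,-0.039,-0.001,0.13,0,0,-0.1],[1,-0.039,-0.001,0.13,0,0,-0.1],[1,-0.039,-0.001,0.13,0,0,-0.1],[1,-0.039,-0.001,0.13,0,0,-0.1],[1,-0.039,-0.001,0.13,0,0,-0.1],[1,-0.039,-0.001,0.13,0,0,-0.1],[1,-0.039,-0.001,0.13,0,0,-0.1],[1,-0.039,-0.001,0.13,0,0,-0.1]]]' 100
python3 - <<'E'
from h import *
delta((.609,-.305,.2,94.2))
E
```

```text
time_s: 31.58
eef_pos: [0.6095, -0.3052, 0.201]
ee_rot: [[-0.997, -0.074, 0.002], [-0.074, 0.997, 0.0], [-0.002, -0.0, -1.0]]
ft_force: [-0.3, 0.3, 6.3]
opening: 0.0198
finger_force: 97.9
t 31.57 pos [ 0.6095 -0.3052  0.201 ] yaw 94.2 F [-0.3  0.3  6.3] open 0.0198
[0.0004 0.0003 0.001 ] [-0.   0.1  0. ]
```

```bash
python3 -m creep '[[[1,0,0,-0.005,0,0,0],[1,0,0,-0.02,0,0,0],[1,0,0,-0.04,0,2,0],[1,0,0,-0.065,0,4,0],[1,0,0,-0.09,0,6,0],[1,0,0,-0.11,0,8,0],[1,0,0,-0.12,0,8,0],[1,0,0,-0.12,0,8,0]]]'
python3 - <<'E'
from h import *
c,P,s=shot("scene","s6")
delta((.609,-.305,.32,94.2),(*tray(-190),.35,-2.5),(*tray(-120),.35,-2.5))
E
```

```text
time_s: 32.58
eef_pos: [0.609, -0.3051, 0.3207]
ee_rot: [[-0.988, -0.074, -0.136], [-0.073, 0.997, -0.01], [0.136, 0.0, -0.991]]
ft_force: [-0.1, 0.1, -3.4]
opening: 0.0197
finger_force: 98.1
t 32.62 pos [ 0.6087 -0.305   0.3198] yaw 94.2 F [ 0.3  0.5 -3.6] open 0.0199
[-0.0003 -0.     -0.0002] [ 0.  -7.9  0. ]
[ 0.1257  0.1359 -0.0129] [-6.6 -6.  96.6]
[ 0.1176  0.2054 -0.0139] [-6.6 -6.  96.6]
```

View pics/s6.png

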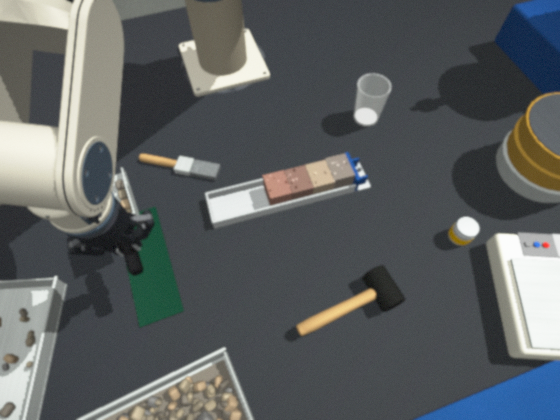

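The scoop is lifted clear of the mat and the row is undisturbed at (310,180). I'll carry it over to the tray with the nose slightly up.

```bash
python3 -m creep '[[[1,0.003,0.003,0,-0.3,0,2.4],[1,0.009,0.01,-0.001,-0.9,0,7],[1,0.016,0.018,-0.002,-1.6,0,12],[1,0.024,0.027,-0.003,-2.4,0,18],[1,0.032,0.035,-0.003,-3.3,0,24],[1,0.04,0.043,-0.004,-4.1,0,30],[1,0.047,0.051,-0.005,-4.9,0,36],[1,0.055,0.06,-0.006,-5.7,0,42],[1,0.063,0.068,-0.006,-6.6,0,48],[1,0.071,0.076,-0.007,-7.4,0,54],[1,0.075,0.081,-0.008,-7.8,0,57],[1,0.075,0.081,-0.008,-7.8,0,57]]]'
python3 - <<'E'
from h import *
s=telemetry.read_state();print(s["ee_rot"].round(3),s["opening"])
R=s["ee_rot"]; t=np.deg2rad(8)
Rt=down(-2.5)@Ro.from_euler("y",8,degrees=True).as_matrix()
print(Ro.from_matrix(R.T@Rt).as_rotvec(degrees=True).round(1), (R.T@(np.array([*tray(-190),.36])-s["eef_pos"])).round(4))
E
```

```text
time_s: 34.12
eef_pos: [0.5294, -0.2295, 0.3375]
ee_rot: [[-0.592, 0.801, -0.085], [0.794, 0.598, 0.11], [0.139, -0.003, -0.99]]
ft_force: [0.5, 0.1, -2.7]
opening: 0.0198
finger_force: 98.2
[[-0.592  0.801 -0.085]
 [ 0.794  0.598  0.11 ]
 [ 0.139 -0.003 -0.99 ]] 0.01978267506986366
[-5.6  0.1 38.8] [ 0.075  -0.0121 -0.0122]
```

```bash
python3 -m creep '[[[1,0.005,-0.001,-0.001,-0.4,0,2.6],[1,0.015,-0.002,-0.002,-1.1,0,7.5],[1,0.026,-0.004,-0.004,-1.9,0,13],[1,0.038,-0.006,-0.006,-2.8,0,19.4],[1,0.05,-0.008,-0.008,-3.7,0,25],[1,0.06,-0.01,-0.01,-4.5,0,31],[1,0.07,-0.011,-0.011,-5.2,0,36],[1,0.075,-0.012,-0.012,-5.6,0,38.8],[1,0.075,-0.012,-0.012,-5.6,0,38.8],[1,0.075,-0.012,-0.012,-5.6,0,38.8]]]'
cat >> h.py <<'E'
def nose_delta(noses, yaw=-2.5):
    """noses: list of (tray_x mm, tray_y mm, z m, tilt deg nose down); scoop held at scoop x=-105+g"""
    s=telemetry.read_state(); R=s["ee_rot"]; print("pos",s["eef_pos"].round(4),"tilt",np.rad2deg(np.arcsin(-R[2,0])).round(1),"open",s["opening"].round(4),"F",s["ft_force"].round(1))
    n=np.array([.160,0,.170+.013])   # nose in tool frame; TCP stood .201 over bench with the scoop floor at .006
    n[2]=.195
    for x,y,z,t in noses:
        Rt=down(yaw)@Ro.from_euler("y",-t,degrees=True).as_matrix()
        p=np.array([*tray(x,y),z])-Rt@n
        print((R.T@(p-s["eef_pos"])).round(4),Ro.from_matrix(R.T@Rt).as_rotvec(degrees=True).round(1),"tcp",p.round(3))
E
python3 - <<'E'
from h import *
c,P,s=shot("top")
k=(P[...,2]>.1)&(P[...,2]<.3)&(abs(totray(P)[...,1])<45)&(totray(P)[...,0]>-120)&(totray(P)[...,0]<20)
Q=P[k]; t=totray(Q); 
if len(Q): print(len(Q),t.min(0),t.max(0),Q[:,2].min(),Q[:,2].max(), np.median(t[:,1]))
nose_delta([(-60,0,.1,0),(-110,0,.06,20),(-125,0,.035,30),(-125,0,.03,40),(-125,0,.028,50),(-125,0,.03,64)])
E
```

```text
time_s: 35.38
eef_pos: [0.4772, -0.1789, 0.3602]
ee_rot: [[0.042, 0.999, 0.007], [0.99, -0.042, 0.137], [0.137, 0.002, -0.991]]
ft_force: [0.1, -0.6, -3.5]
opening: 0.0195
finger_force: 98.2
1943 [-119.93868654  -28.91066437] [ 1.81141563 27.27169883] 0.17145516473207634 0.2200603063345714 -1.8320756570896424Traceback (most recent call last):
  File "<stdin>", line 6, in <module>
  File "h.py", line 45, in nose_delta
    s=telemetry.read_state(); R=s["ee_rot"]; print("pos",s["eef_pos"].round(4),"tilt",np.rad2deg(np.arcsin(-R[2,0])).round(1),"open",s["opening"].round(4),"F",s["ft_force"].round(1))
                                                                                                                                     ^^^^^^^^^^^^^^^^^^
AttributeError: 'float' object has no attribute 'round'
```

```bash
sed -i 's/s\["opening"\].round(4)/s["opening"]/; s/n\[2\]=.195/n[:]=.163,0,.195/' h.py
python3 - <<'E'
from h import *
nose_delta([(-70,0,.1,0),(-118,0,.06,15),(-125,0,.04,25),(-125,0,.04,35),(-125,0,.04,45),(-125,0,.04,55),(-125,0,.042,63)])
E
```

```text
pos [ 0.4772 -0.1789  0.3603] tilt -7.9 open 0.019477771659879815 F [ 0.4  0.1 -3.9]
[-0.0513 -0.001   0.0588] [ 0.1 -7.9  0.1] tcp [ 0.474 -0.221  0.295]
[-0.0439 -0.001   0.0643] [  0.1 -22.9   0.1] tcp [ 0.475 -0.213  0.291]
[-0.0103 -0.001   0.0739] [  0.1 -32.9   0. ] tcp [ 0.476 -0.179  0.286]
[ 0.034  -0.0009  0.0724] [  0.1 -42.9   0. ] tcp [ 0.478 -0.135  0.293]
[ 0.0779 -0.0009  0.0786] [  0.1 -52.9   0. ] tcp [ 0.48  -0.091  0.293]
[ 0.12   -0.0009  0.0923] [  0.1 -62.9   0. ] tcp [ 0.482 -0.047  0.285]
[ 0.1519 -0.0008  0.1064] [  0.1 -70.9   0. ] tcp [ 0.483 -0.014  0.276]
```

```bash
python3 -m creep '[[[1,-0.01,-0.001,0.01,0,-1.5,0],[1,-0.025,-0.001,0.028,0,-4,0],[1,-0.04,-0.001,0.045,0,-6,0],[1,-0.051,-0.001,0.058,0,-8,0],[1,-0.051,-0.001,0.062,0,-13,0],[1,-0.048,-0.001,0.064,0,-18,0],[1,-0.044,-0.001,0.065,0,-23,0],[1,-0.033,-0.001,0.069,0,-26,0],[1,-0.022,-0.001,0.072,0,-29.5,0],[1,-0.01,-0.001,0.074,0,-33,0],[1,-0.01,-0.001,0.074,0,-33,0]]]'
python3 - <<'E'
from h import *
c,P,s=shot("scene","s7")
nose_delta([(-125,0,.04,35),(-125,0,.04,45),(-125,0,.04,55),(-125,0,.042,63)])
E
```

```text
time_s: 36.8
eef_pos: [0.476, -0.1778, 0.2849]
ee_rot: [[0.038, 0.999, -0.017], [0.905, -0.042, -0.423], [-0.423, 0.0, -0.906]]
ft_force: [-1.4, 0.0, -2.8]
opening: 0.0196
finger_force: 98.2
pos [ 0.4761 -0.1782  0.2851] tilt 25.0 open 0.01947557377407211 F [-0.7 -0.1 -3.9]
[ 0.0356  0.0003 -0.0255] [  0.1 -10.    0. ] tcp [ 0.478 -0.135  0.293]
[ 0.0758  0.0003 -0.0442] [  0.1 -20.    0. ] tcp [ 0.48  -0.091  0.293]
[ 0.1186  0.0004 -0.0556] [  0.1 -30.    0. ] tcp [ 0.482 -0.047  0.285]
[ 0.153   0.0004 -0.061 ] [  0.1 -38.    0. ] tcp [ 0.483 -0.014  0.276]
```

View pics/s7.png

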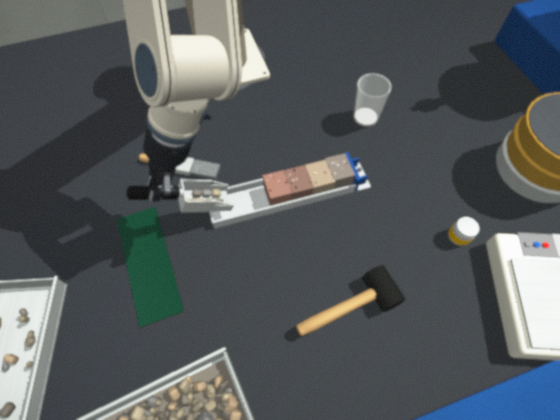

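The scoop nose is over the tray's tail end at about (230,200) with the stones still in the pan at (207,192). I'll tip further.

```bash
python3 -m creep '[[[1,0.01,0,-0.008,0,-3,0],[1,0.022,0,-0.017,0,-6.5,0],[1,0.0356,0,-0.0255,0,-10,0],[1,0.049,0,-0.032,0,-13,0],[1,0.062,0,-0.038,0,-16.5,0],[1,0.076,0,-0.044,0,-20,0],[1,0.09,0,-0.048,0,-23.5,0],[1,0.104,0,-0.052,0,-27,0],[1,0.1186,0,-0.0556,0,-30,0],[1,0.136,0,-0.058,0,-34,0],[1,0.153,0,-0.061,0,-38,0],[1,0.153,0,-0.061,0,-38,0]]]'
python3 - <<'E'
from h import *
c,P,s=shot("scene","s8")
cv2.imwrite("pics/s8c.png",cv2.resize(c["frame"][130:260,120:320,::-1],None,fx=3.5,fy=3.5,interpolation=cv2.INTER_CUBIC))
nose_delta([(-125,0,.042,63),(-115,0,.09,63)])
E
```

```text
time_s: 38.35
eef_pos: [0.4837, -0.0138, 0.2754]
ee_rot: [[0.019, 0.999, -0.039], [0.454, -0.043, -0.89], [-0.891, -0.0, -0.455]]
ft_force: [-0.5, 0.8, -2.6]
opening: 0.0196
finger_force: 98.5
pos [ 0.4836 -0.0143  0.2757] tilt 62.9 open 0.019867562713268123 F [-0.9 -0.1 -3. ]
[ 0.0001 -0.0001 -0.0003] [ 0.  -0.1 -0. ] tcp [ 0.483 -0.014  0.276]
[-0.0381 -0.0001 -0.031 ] [ 0.  -0.1 -0. ] tcp [ 0.484 -0.004  0.324]
```

View pics/s8c.png

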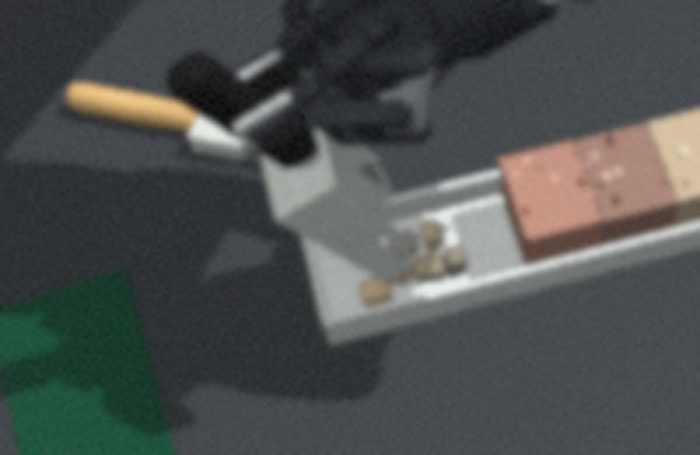

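The crop shows stones in the tray around (425,255), and some may still be in the pan. I'll lift clear and look.

```bash
python3 -m creep '[[[1,-0.009,0,-0.005,0,0,0],[1,-0.027,0,-0.014,0,0,0],[1,-0.044,0,-0.023,0,0,0],[1,-0.062,0,-0.032,0,0,0],[1,-0.08,0,-0.041,0,0,0],[1,-0.08,0,-0.041,0,0,0]]]'
python3 - <<'E'
from h import *
c,P,s=shot("top","t9"); d=read_camera("scene")
a=cv2.resize(c["frame"][190:270,280:440,::-1],(640,320),interpolation=cv2.INTER_CUBIC)
b=cv2.resize(d["frame"][130:240,140:320,::-1],(458,280),interpolation=cv2.INTER_CUBIC)
o=np.zeros((600,640,3),np.uint8);o[:320]=a;o[320:,:458]=b;cv2.imwrite("pics/c9.png",o)
E
```

```text
time_s: 39.15
eef_pos: [0.4833, -0.0144, 0.3681]
ee_rot: [[0.026, 0.999, -0.037], [0.453, -0.045, -0.89], [-0.891, 0.006, -0.454]]
ft_force: [-0.1, 0.4, -1.8]
opening: 0.0197
finger_force: 98.5
```

View pics/c9.png

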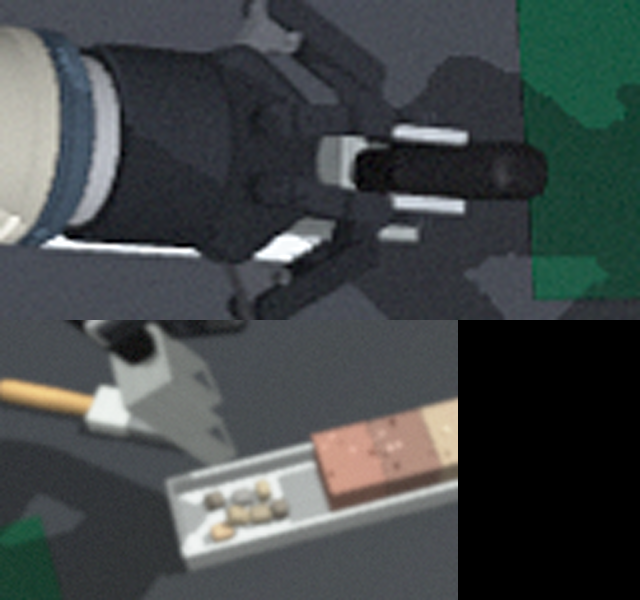

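All seven stones are in the tray, at (215,500), (243,495), (264,490), (238,513), (260,513), (278,507) and (221,532) in the lower crop. Next I'll return the scoop.

```bash
python3 - <<'E'
from h import *
delta((*tray(-170),.37,-2.5))
E
python3 -m creep '[[[1,-0.01,0,0.015,0,10,0],[1,-0.025,0,0.045,0,20,0],[1,-0.04,0,0.08,0,30,0],[1,-0.05,0,0.1,0,40,0],[1,-0.065,0,0.13,0,50,0],[1,-0.065,0,0.13,0,60,0],[1,-0.065,0,0.13,0,63,0],[1,-0.065,0,0.13,0,63,0],[1,-0.065,0,0.13,0,63,0]]]'
python3 - <<'E'
from h import *
delta((.6095,-.3052,.34,94.2))
E
```

```text
t 39.25 pos [ 0.4829 -0.0142  0.3663] yaw -2.6 F [-0.4 -0.1 -2.9] open 0.0198
[-0.0688  0.0008  0.1271] [ 0.1 63.  -0.1]
time_s: 40.38
eef_pos: [0.4766, -0.1589, 0.3646]
ee_rot: [[0.044, 0.999, 0.0], [0.999, -0.044, -0.003], [-0.003, 0.0, -1.0]]
ft_force: [0.1, -0.6, -2.2]
opening: 0.0195
finger_force: 98.3
t 40.38 pos [ 0.4766 -0.1589  0.3646] yaw -2.5 F [ 0.1 -0.6 -2.2] open 0.0195
[-0.1404  0.1392  0.025 ] [ -0.1   0.1 -96.7]
```

```bash
python3 -m creep '[[[1,-0.01,0.01,0,0,0,-9],[1,-0.03,0.03,0,0,0,-18],[1,-0.05,0.05,0,0,0,-27],[1,-0.07,0.07,0,0,0,-36],[1,-0.09,0.09,0,0,0,-45],[1,-0.11,0.11,0,0,0,-54],[1,-0.13,0.13,0,0,0,-64],[1,-0.14,0.139,0.01,0,0,-74],[1,-0.14,0.139,0.02,0,0,-84],[1,-0.14,0.139,0.025,0,0,-93],[1,-0.14,0.139,0.025,0,0,-96.7],[1,-0.14,0.139,0.025,0,0,-96.7]]]'
python3 -m creep '[[[1,0,0,0,0,0,0],[1,0,0,0,0,0,0]]]'
python3 - <<'E'
from h import *
delta((.6095,-.3052,.21,94.2),(.6095,-.3052,.2015,94.2))
E
```

```text
time_s: 41.88
eef_pos: [0.6098, -0.3043, 0.3401]
ee_rot: [[-0.997, -0.073, 0.001], [-0.073, 0.997, -0.002], [-0.001, -0.002, -1.0]]
ft_force: [-0.8, 0.7, -2.3]
opening: 0.0201
finger_force: 98.3
time_s: 42.12
eef_pos: [0.6097, -0.3047, 0.3407]
ee_rot: [[-0.997, -0.073, 0.002], [-0.073, 0.997, -0.002], [-0.002, -0.002, -1.0]]
ft_force: [0.4, 0.1, -1.4]
opening: 0.0194
finger_force: 98.3
t 42.12 pos [ 0.6097 -0.3047  0.3407] yaw 94.2 F [ 0.4  0.1 -1.4] open 0.0194
[ 0.0004 -0.0002  0.1307] [-0.1  0.1 -0. ]
[ 0.0004 -0.0002  0.1392] [-0.1  0.1 -0. ]
```

```bash
python3 -m creep '[[[1,0,0,0.04,0,0,0],[1,0,0,0.08,0,0,0],[1,0,0,0.115,0,0,0],[1,0,0,0.128,0,0,0],[1,0,0,0.134,0,0,0],[1,0,0,0.138,0,0,0],[1,0,0,0.139,0,0,0],[1,0,0,0.139,0,0,0]]]'
```

```text
time_s: 43.12
eef_pos: [0.6101, -0.3052, 0.2026]
ee_rot: [[-0.997, -0.073, 0.003], [-0.073, 0.997, -0.002], [-0.003, -0.002, -1.0]]
ft_force: [0.5, 0.8, -2.5]
opening: 0.02
finger_force: 98.2
```

```bash
python3 -m creep '[[[1,0,0,0.001,0,0,0],[1,0,0,0.002,0,0,0],[1,0,0,0.002,0,0,0]]]'
python3 -m creep '[[[-1,0,0,0,0,0,0],[-1,0,0,0,0,0,0],[-1,0,0,0,0,0,0],[-1,0,0,0,0,0,0],[-1,0,0,-0.03,0,0,0],[-1,0,0,-0.08,0,0,0],[-1,0,0,-0.14,0,0,0],[-1,0,0,-0.2,0,0,0],[-1,-0.03,-0.1,-0.2,0,0,0],[-1,-0.06,-0.15,-0.2,0,0,0],[-1,-0.06,-0.15,-0.2,0,0,0],[-1,-0.06,-0.15,-0.2,0,0,0]]]'
python3 - <<'E'
from h import *
c,P,s=shot("top","t10"); S,PS,s=shot("scene","s10")
for C,Q in((c,P),(S,PS)):
  t=totray(Q); k=(abs(t[...,1])<34)&(t[...,0]<150)&(t[...,0]>-60)&(Q[...,2]>.048)&(Q[...,2]<.06)
  for y in(-22,0,22):
    j=k&(abs(t[...,1]-y)<8); print(y,np.percentile(t[j][:,0],[0,2]))
  for ce,a,p in blobs(Q,.038,.055,60):
    if p[:,1].mean()<-.27 and p[:,1].mean()>-.34 and p[:,0].mean()<.7: print("scoop",a,rect(p[:,:2]),p[:,2].mean())
a=cv2.resize(c["frame"][140:280,180:470,::-1],(760,367),interpolation=cv2.INTER_CUBIC)
b=cv2.resize(S["frame"][150:240,200:380,::-1],(460,230),interpolation=cv2.INTER_CUBIC)
o=np.zeros((600,760,3),np.uint8);o[:367]=a;o[367:597,:460]=b;cv2.imwrite("pics/c10.png",o)
E
```

```text
time_s: 43.5
eef_pos: [0.6104, -0.3053, 0.201]
ee_rot: [[-0.997, -0.073, 0.003], [-0.073, 0.997, -0.002], [-0.003, -0.002, -1.0]]
ft_force: [0.9, 1.7, 5.8]
opening: 0.0197
finger_force: 99.6
time_s: 45.0
eef_pos: [0.6804, -0.4522, 0.3989]
ee_rot: [[-0.997, -0.071, 0.002], [-0.071, 0.997, -0.002], [-0.002, -0.002, -1.0]]
ft_force: [-0.1, 0.7, 0.6]
opening: 0.0854
finger_force: 0.0
-22 [-33.80483037 -29.90506989]
0 [-33.56698024 -30.93469878]
22 [-32.54429653 -29.88606288]
scoop 589 [ 571.8 -307.1  176.1   56.2    4.5] 0.044217106920608575
-22 [-34.9607413  -31.82903332]
0 [-35.1105375  -31.83113721]
22 [-35.16988024 -32.3553135 ]
scoop 663 [ 570.8 -307.6  179.7   55.9    4.3] 0.043837967133062865
```

View pics/c10.png

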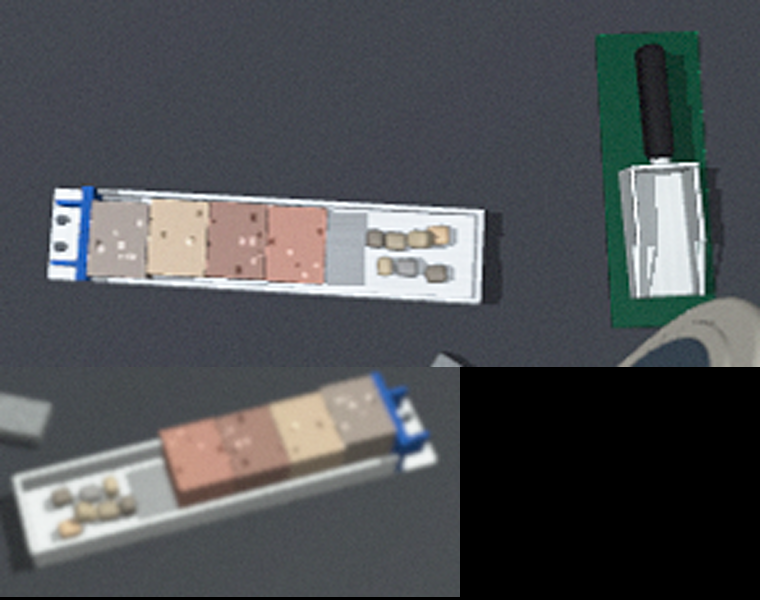

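View pics/t10.png

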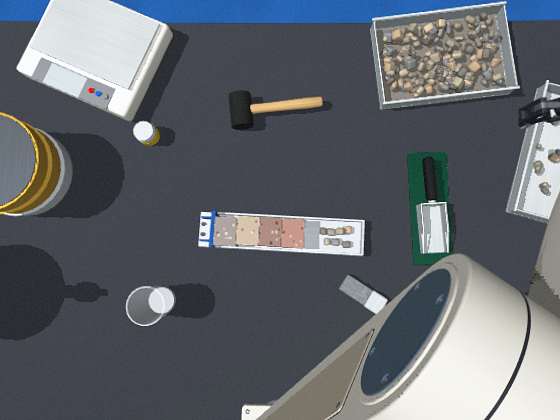

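The top view shows four setts tight to the blue plate (215–305,230) and seven stones behind them (340,237). The empty scoop is flat on its mat (432,205), and the mallet, tin and brush haven't moved. Handing in.

```bash
python3 -c "
from station import job; print(job.job_done())"
```

```text
the job is handed in; nothing more can be done
None
```

The job is handed in with no verdict returned: in the last camera check the four setts were tight against the head plate, all seven chippings lay in the tray behind them, the empty scoop was flat on its mat, and the mallet, brush and tin had not been moved (45 s of the 210 s used).

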